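# Hold a thickness probe on a damper reservoir inside its guard

## Robot

A 7-joint arm with a two-finger parallel gripper is mounted at the origin on the work surface. World frame = base frame: x ahead of the robot, y to its left, z up, the work surface at z = 0. Lengths are in m, angles in rad, forces in N, time in s.
With the tool pointing down it reaches from about 0.4 to 0.85 m from the base axis. Payload 10.4 kg.
Tool frame: the origin (TCP) lies midway between the tips of the shut fingers; the grasp point (between the pads) lies 19 mm behind it; y points along the fingers, x is the direction in which the jaws open and shut, and the axes are right-handed (so a half turn about y gives the same grasp; the last joint's range is limited). The gripper opens to 87 mm and grips with 3 to 60 N. Pads are 19 mm wide; open, the fingers measure 117 mm over their backs; the gripper's body (75 mm by 190 mm) begins 51 mm behind the grasp point.
Start: joints at [1.105, 0.332, -0.065, 1.46, 0.022, 1.35, -0.088], TCP at [0.268, -0.565, 0.223] pointing down, gripper open.
Joint ranges: [-2.6, 2.6], [-0.5, 2.12], [-1.47, 1.34], [0.16, 2.42], [-1.27, 4.41], [0.06, 2.06], [-2.6, 2.6]. Speed limits (rad/s): [2.22, 2.22, 2.79, 2.79, 3.14, 3.14, 3.14].

## Interface

Orientations are given as a unit quaternion [x, y, z, w].
In Python, from bench import * gives the robot as it stands.
- The arm moves only by the tool jog_arm, never from a script. Its argument "commands" is a list of rows, each an object with "translation": the shift along the world's x, y, z in mm, a list of three; "twist": the turn about the world's z in rad. A call has 1 to 20 rows; each row shifts and turns the commanded pose from where the row before left it; what a row does not reach is not made up. A row lasts 1/10 s, in which the tool goes at most 50 mm and 8.59 degrees, less where a joint would pass 70% of its speed; a pose out of reach is approached as far as the arm can. A call is refused whole if a number of a shift passes 50 or a number of a turn 0.15, either way. A call with a gripper value outside its range is refused whole. "grip" is the closure, from 0 (fully open) to 1 (shut), set as the call begins (left out, the last holds). The fingers move at their own pace and stop on an object; "grip_force" is the grip in N (left out, the last holds). Time passes only in rows, so rows that do not move let the fingers close. It gives the time, the measured TCP pose, the force and the opening at its end, in the units of the state.
- read_state(): the state, without advancing time (a new reading comes with each control period).
- camera(name): name is "scene" or "top"; returns a dict with "img" (384x512x3 uint8, red, green, blue), "fx", "fy", "cx", "cy" (pixels), "cam_to_world" (4x4, takes a point from camera to world coordinates). Camera axes: x right, y down, z forward; pixel columns grow to the right and rows downward; lengths in m; the calibration is good to about 2 mm. A picture is of the moment at which its call begins. There is no depth.
- close_job(): hands the job in, once; it reports no verdict.
The state is a dict: "time": time; "joint_positions": joint angles; "joint_vel": joint speeds; "joint_torque": joint torques, N m; "ee_pos": TCP position; "eef_rot": TCP orientation; "ft_force": force on the tool from outside, world axes, zero at the start; "torque": the same for the moment, N m; "width": finger opening in m.
Only numpy, scipy, OpenCV 4.12 (cv2) and the standard library are available. Lean on these libraries where they do the work, as an engineer would, in place of code of your own. Each camera call takes 0.05 s, during which the arm holds its last target.

## Task

In the damper test bay, pull the clear guard door wide open by its upright handle (about a right angle), then lift the pen-like thickness probe out of its black stand. Bring it down on the ringed spot on the sloping end face of the clamped reservoir, square to that face, pressing gently so that the spring tip goes about half-way in and never to its stop, and finish while still holding it there. Leave the door open and do not disturb the other things on the bench.

Things in the scene. Friction and masses are not known exactly. Their poses are not given: they have to be found in the camera images.
- cell: Fixed guard cell on the bench, 200 x 220 mm floor plate (12 mm thick), clear side and back panels to 150 mm height. Origin: centre of its underside; its open front faces its own -x, towards the robot. Front and top are closed only by the door.
- door (a joint): Guard door angle: 0 shut, 1.85 rad fully open; starts at 0 to 0.3. Upright hinge at the cell's front left corner; the free edge swings towards the robot, then left (clockwise from above). One L-shaped clear piece: front panel 190 mm wide, 153 mm high, and a top flap 125 mm deep that covers the spot (clear at 1.5 to 1.7 rad). About 1 N at the handle moves it; it stays where left.
- door_hinge (a point): Point on the door's upright hinge line, 132 mm above the bench. Its z is up; its axes turn with the door: its -y runs along the door to the free edge and its -x is the outward face of the door.
- handle_grip (a point): On the axis of the door's handle, an upright round dark steel bar of 16 mm diameter, from 58 to 158 mm above the bench; this point, 132 mm up, is well taken from above. The axis is 46 mm outward of and 158 mm along the door from the hinge (41 mm from the door's face). Stubs at 68 and 98 mm join it to the door; above them it stands free, and a grip may pivot on it. Axes as door_hinge.
- probe_grip (a point): Grip centre of the loose probe: grey round body 32 mm diameter, 90 mm long, 0.24 kg. z runs along the probe, away from the tip. The body reaches 40 mm above and 50 mm below this point; then a 20 mm steel nose 30 mm long, then the 30 mm spring tip, whose end is 110 mm below this point when out. At the start it stands upright, tip down, in the stand, this point 125 mm above the bench.
- probe_tip (a point): Very end of the probe's 8 mm round spring tip; z axis along the probe, pointing to its grip.
- plunger (a joint): How far the spring tip is pressed into the probe: 0 out, 0.018 m at its stop. Spring rate 400 N/m, so half-way in (9 mm) is about 3.6 N.
- stand: Fixed black block, 85 x 85 mm, 75 mm high, with an upright 24 mm through hole in the middle of its top that holds the probe's nose; the grey body's shoulder rests on its top. Origin: centre of its underside.
- clamp: Fixed steel clamp on the cell floor that carries the reservoir; about 85 x 100 mm; origin: centre of its underside, x away from the robot.
- reservoir: Fixed aluminium damper reservoir in the clamp, 54 mm diameter, 80 mm long, leaning 22 degrees from upright, its top towards the robot (clamp -x). Origin: centre of its lower end; its z runs along it and out of its upper end face.
- spot (a point): The marked spot: centre of the dark 17 mm ring with a dot, on the reservoir's upper end face, 11 mm to the left (+y) of the face's centre; a small brass plug 3 mm proud lies 25 mm from it on the other side. z points straight out of the face: the probe's axis must lie along it. y is level.
- clevis: Bystander: loose dark steel clevis with cross pin, 70 mm over the pin, 57 mm high, right of the cell. Origin: centre of its underside.
- jar: Bystander: loose jar, 64 mm diameter, 75 mm high, left of the cell. Origin: centre of its underside.
- collar: Bystander: loose steel collar lying flat, 60 mm diameter, 16 mm high, near the robot. Origin: centre of its underside.
Things that resemble listed ones, but are neither listed nor needed, are in the scene too. What is shaped like the stand but brown or green is not meant.

How it is judged:
By the outcome, as a careful person would: the job done as asked, in the order asked, and still so for the second after the job is handed in, while the arm keeps its last pose, push and grip.
It also fails if it takes over 64 s, if anything falls off the work surface, if the arm or the gripper's body presses on something with over 40 N, if the wrist force passes 120 N, or if a joint passes its speed limit or range.

## Working session

There is one attempt and no reset: what is moved stays moved. The work goes in short steps, Python scripts to look and compute and a tool call to move; the robot and the scene stay as the last step left them, time stands still between calls to the robot, and variables do not carry over. Pictures are saved under pics/ and viewed, and the job is handed in when it is done.

Besides the shell and the picture viewer there is one more tool, called after "Call:" as name(argument=value, ...), one argument or row to a line, values as JSON. jog_arm: Moves the arm, as the interface text tells. Its arguments: {"type":"object","properties":{"commands":{"type":"array"},"grip":{"type":"number"},"grip_force":{"type":"number"}},"required":["commands"]}

```bash
ls; mkdir -p pics; python3 - <<'E'
from bench import *
import cv2,json
s=read_state()
for k,v in s.items(): print(k,v)
for n in("scene","top"):
    c=camera(n); cv2.imwrite(f"pics/{n}0.png",cv2.resize(c["img"][:,:,::-1],(800,600),interpolation=cv2.INTER_CUBIC))
    cv2.imwrite(f"pics/raw_{n}0.png",c["img"][:,:,::-1])
    json.dump({k:(v.tolist() if hasattr(v,'tolist') else v) for k,v in c.items() if k!="img"},open(f"{n}.json","w"))
    print(n,c["fx"],c["fy"],c["cx"],c["cy"],c["cam_to_world"])
E
```

```text
pics
time 0.0
joint_positions [ 1.10540748  0.33290839 -0.06470107  1.46093241  0.02161768  1.34991982
 -0.08852033]
joint_vel [-7.84636387e-04  2.09676054e-03  3.50706789e-04 -1.59062125e-05
 -3.70066809e-04 -5.23028791e-04 -3.65560468e-04]
joint_torque [ 4.58281211e-04 -6.23251104e+01  2.50791782e-02 -3.89909470e+01
 -6.12492976e-02  3.96516651e-02  1.36311942e-04]
ee_pos [ 0.2676094  -0.56437594  0.22173541]
eef_rot [-0.59733975  0.37845437 -0.37754419  0.59784438]
ft_force [-0.13475827  0.65619563 -0.71729651]
torque [-0.02098264 -0.01282251 -0.01004638]
width 0.08710673153882378
scene 355.87680709108264 355.87680709108264 252.67030831736574 191.04871712865426 [[ 0.4356617   0.56731214 -0.6988246   1.2142702 ]
 [ 0.90007554 -0.26773312  0.34377753 -0.36476583]
 [ 0.00793068 -0.77876564 -0.62726485  0.71099574]
 [ 0.          0.          0.          1.        ]]
top 441.81712373034645 441.81712373034645 254.23577779639004 193.06763642776303 [[-1.17479177e-02 -9.90908233e-01  1.34025594e-01  3.27928306e-01]
 [-9.99930137e-01  1.18170338e-02 -2.79803431e-04 -1.72670900e-02]
 [-1.30652545e-03 -1.34019517e-01 -9.90977831e-01  1.56500736e+00]
 [ 0.00000000e+00  0.00000000e+00  0.00000000e+00  1.00000000e+00]]
```

View pics/scene0.png

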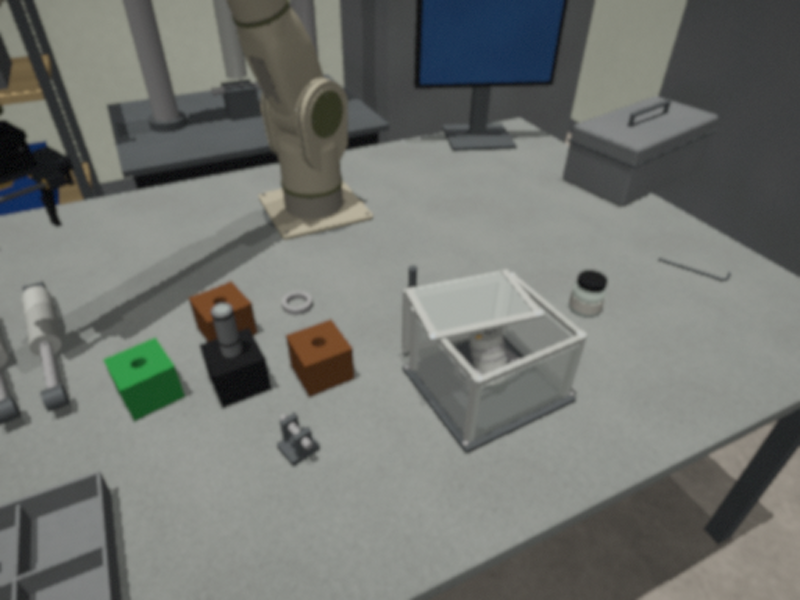

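View pics/top0.png

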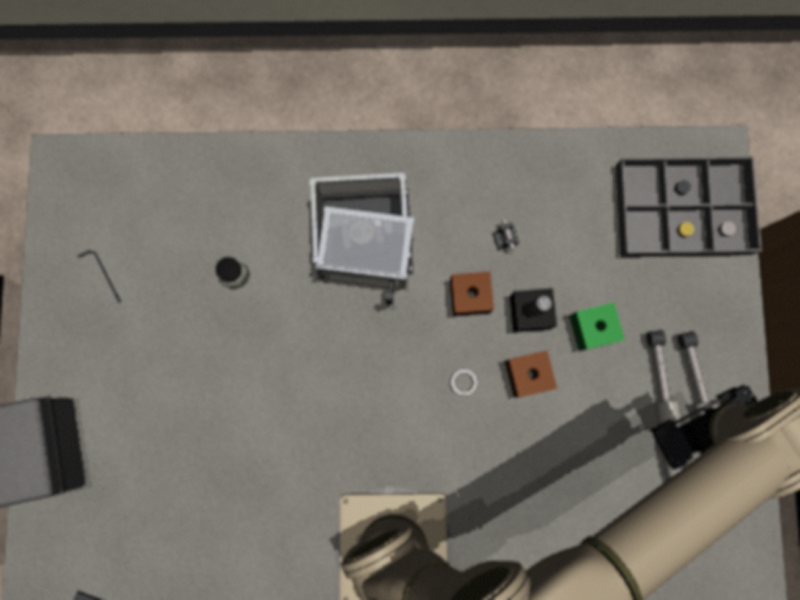

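```bash
cat > h.py <<'E'
import json,numpy as np,cv2
from scipy.spatial.transform import Rotation as R
def cal(n):
    d=json.load(open(f"{n}.json")); d["T"]=np.array(d["cam_to_world"]); return d
C={n:cal(n) for n in("scene","top")}
def ray(n,u,v):  # raw pixels
    c=C[n]; d=c["T"][:3,:3]@np.array([(u-c["cx"])/c["fx"],(v-c["cy"])/c["fy"],1]); return c["T"][:3,3],d/np.linalg.norm(d)
def onz(n,u,v,z):
    o,d=ray(n,u,v); return o+d*(z-o[2])/d[2]
def tri(a,b):
    (o1,d1),(o2,d2)=ray("scene",*a),ray("top",*b)
    A=np.c_[d1,-d2]; t=np.linalg.lstsq(A,o2-o1,rcond=None)[0]
    p,q=o1+t[0]*d1,o2+t[1]*d2; return (p+q)/2,np.linalg.norm(p-q)
def proj(n,p):
    c=C[n]; q=np.linalg.inv(c["T"])@np.r_[p,1]; return np.array([c["fx"]*q[0]/q[2]+c["cx"],c["fy"]*q[1]/q[2]+c["cy"]])
def crop(n,img,x0,y0,x1,y1,s,out):
    cv2.imwrite(out,cv2.resize(img[y0:y1,x0:x1],None,fx=s,fy=s,interpolation=cv2.INTER_CUBIC))
E
python3 - <<'E'
from h import *
print(R.from_quat([-0.59733975,0.37845437,-0.37754419,0.59784438]).as_matrix().round(3))
a=cv2.imread("pics/raw_scene0.png");b=cv2.imread("pics/raw_top0.png")
crop(0,a,250,165,380,290,6,"pics/s1.png")
crop(0,b,190,100,280,205,5,"pics/t1.png")
crop(0,a,110,180,240,270,6,"pics/s2.png")
crop(0,b,280,160,400,260,6,"pics/t2.png")
E
```

```text
[[ 0.428 -0.001  0.904]
 [-0.904  0.001  0.428]
 [-0.001 -1.    -0.   ]]
```

View pics/s1.png

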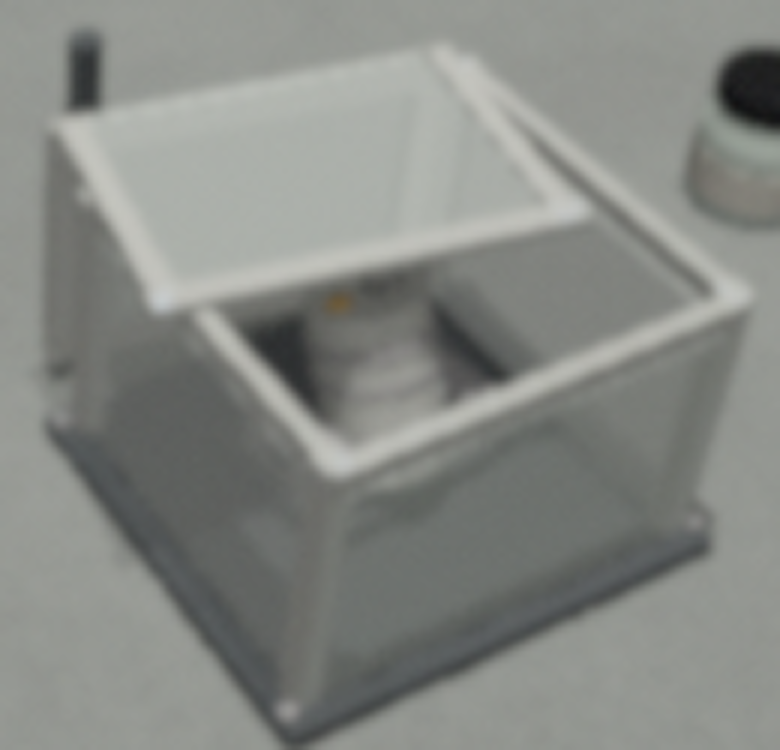

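View pics/t1.png

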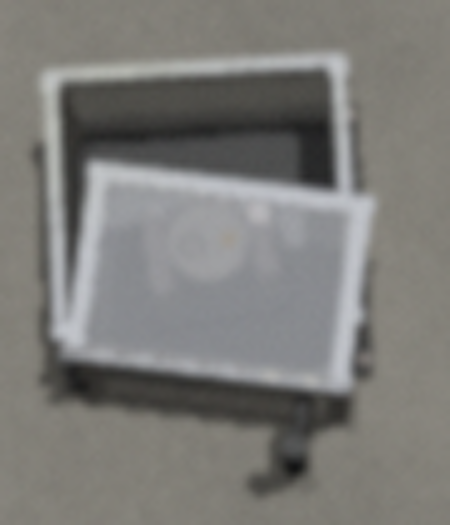

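View pics/s2.png

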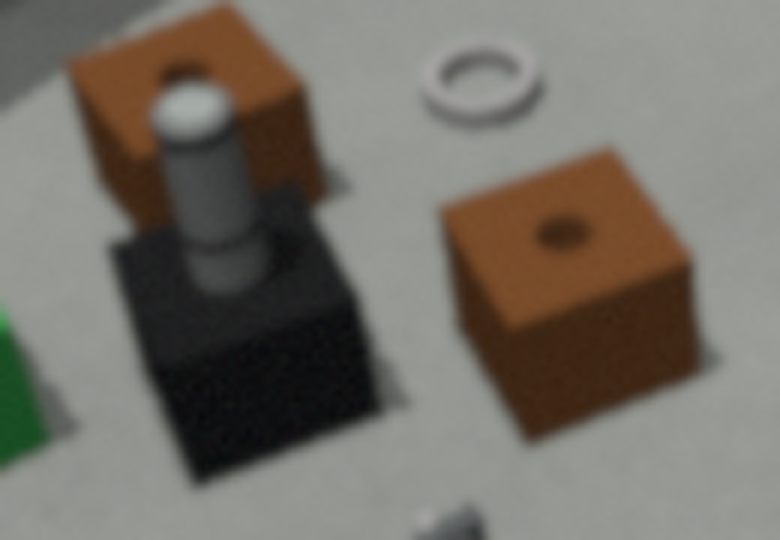

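View pics/t2.png

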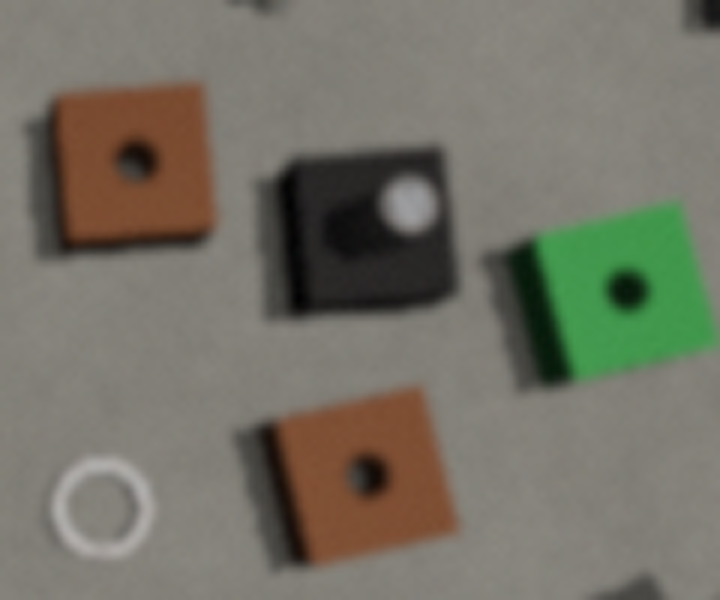

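```bash
python3 - <<'E'
from h import *
a=cv2.imread("pics/raw_scene0.png");b=cv2.imread("pics/raw_top0.png")
crop(0,b,225,165,265,205,15,"pics/t3.png")
crop(0,a,250,165,290,205,15,"pics/s3.png")
# cell rim corners: scene(t1 scale6) / top(scale5)
S=lambda u,v:(250+(u+.5)/6-.5,165+(v+.5)/6-.5); T=lambda u,v:(190+(u+.5)/5-.5,100+(v+.5)/5-.5)
for nm,s,t in [("backright",(335,468),(342,62)),("backleft",(745,295),(47,75)),("flap far R(back)",(165,302),(368,203)),("flap far L",(585,210),(97,168)),("hinge",(440,50),(67,352)),("doorfree",(60,125),(345,385))]:
    print(nm,*[x.round(4) if hasattr(x,'round') else x for x in tri(S(*s),T(*t))], onz("top",*T(*t),.152).round(4),onz("scene",*S(*s),.152).round(4))
# probe top: s2 scale6 off(110,180): (192,108) ; t2 off(280,160) (409,204)
S2=lambda u,v:(110+(u+.5)/6-.5,180+(v+.5)/6-.5); T2=lambda u,v:(280+(u+.5)/6-.5,160+(v+.5)/6-.5)
print("probe top",tri(S2(192,110),T2(409,204)), onz("top",*T2(409,204),.165),onz("scene",*S2(192,110),.165))
for q in [(298,160),(443,150),(455,293),(308,303)]: print(onz("top",*T2(*q),.075))
for q in [(112,247),(165,360),(355,290),(290,190)]: print(onz("scene",*S2(*q),.075))
E
```

```text
backright [ 0.7922 -0.0318  0.147 ] 0.0036 [ 0.7896 -0.0333  0.152 ] [ 0.7966 -0.0331  0.152 ]
backleft [0.7847 0.1629 0.1482] 0.0012 [0.7831 0.1619 0.152 ] [0.7878 0.16   0.152 ]
flap far R(back) [ 0.6944 -0.0475  0.1523] 0.0036 [ 0.6937 -0.0491  0.152 ] [ 0.6948 -0.0457  0.152 ]
flap far L [0.7206 0.1308 0.154 ] 0.0056 [0.7194 0.1287 0.152 ] [0.7197 0.1355 0.152 ]
hinge [0.5977 0.1488 0.148 ] 0.0009 [0.5967 0.148  0.152 ] [0.6021 0.1456 0.152 ]
doorfree [ 0.5739 -0.0314  0.1484] 0.0024 [ 0.5728 -0.0325  0.152 ] [ 0.5784 -0.0324  0.152 ]
probe top (array([ 0.51256592, -0.31638988,  0.16208664]), np.float64(0.0014898193133164681)) [ 0.51204611 -0.31651213  0.165     ] [ 0.51661248 -0.31594569  0.165     ]
[ 0.54985047 -0.27370703  0.075     ]
[ 0.55461282 -0.35631368  0.075     ]
[ 0.47291512 -0.35966879  0.075     ]
[ 0.46823635 -0.27653264  0.075     ]
[ 0.47875403 -0.35858767  0.075     ]
[ 0.55502587 -0.35187046  0.075     ]
[ 0.54872969 -0.271768    0.075     ]
[ 0.47532381 -0.28079739  0.075     ]
```

View pics/t3.png

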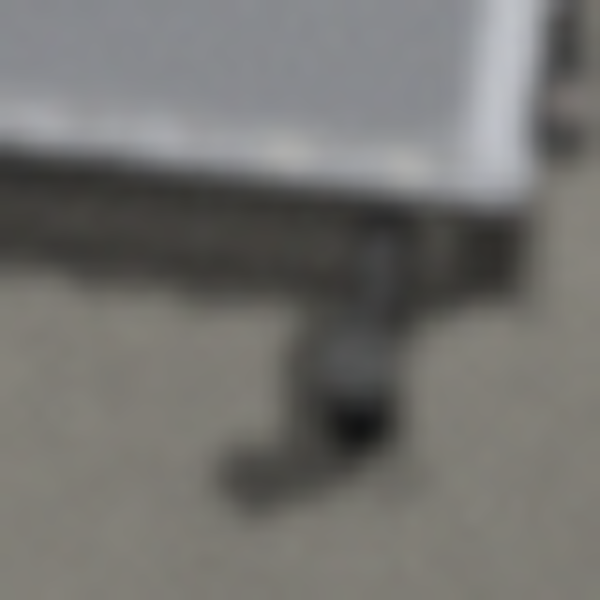

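View pics/s3.png

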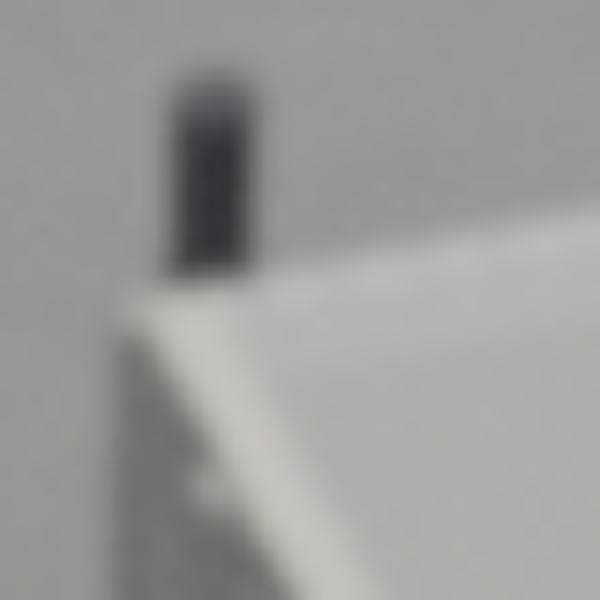

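```bash
python3 - <<'E'
from h import *
S=lambda u,v:(250+(u+.5)/15-.5,165+(v+.5)/15-.5); T=lambda u,v:(225+(u+.5)/15-.5,165+(v+.5)/15-.5)
print(tri(S(213,98),T(354,360)), onz("top",*T(354,360),.158),onz("scene",*S(213,98),.158))
d=np.array([-.0238,-.180]);d/=np.linalg.norm(d); n=np.array([d[1],-d[0]]); 
print(n,np.array([.599,.149])+.158*d+.046*n)
s=np.array([0.268,-0.565,0.223])
E
```

```text
(array([0.53341854, 0.00209582, 0.15730231]), np.float64(0.0006352962639409878)) [0.53317804 0.00179962 0.158     ] [0.53438257 0.00193526 0.158     ]
[-0.99137161  0.13108136] [ 0.53268605 -0.00160697]
```

Call:
jog_arm(
  commands=[
    {"translation": [10,20,4],"twist": 0.1},
    {"translation": [14,30,4],"twist": 0.14},
    {"translation": [14,30,4],"twist": 0.14},
    {"translation": [14,30,4],"twist": 0.14},
    {"translation": [14,30,4],"twist": 0.14},
    {"translation": [14,30,4],"twist": 0.14},
    {"translation": [14,30,4],"twist": 0.14},
    {"translation": [14,30,4],"twist": 0.14},
    {"translation": [14,30,0],"twist": 0.14},
    {"translation": [14,30,0],"twist": 0.14},
    {"translation": [14,30,0],"twist": 0.14},
    {"translation": [14,30,0],"twist": 0.14},
    {"translation": [14,30,0],"twist": 0.14},
    {"translation": [14,30,0],"twist": 0.14},
    {"translation": [14,30,0],"twist": 0.14},
    {"translation": [14,30,0],"twist": 0.14},
    {"translation": [14,30,0],"twist": 0.14},
    {"translation": [14,30,0],"twist": 0.14},
    {"translation": [14,30,0],"twist": 0.09},
  ],
  grip=0,
)

```text
time: 2.0
ee_pos: [0.5301, -0.0036, 0.2544]
eef_rot: [-0.53, -0.468, 0.468, 0.53]
ft_force: [0.6, -0.6, -0.1]
width: 0.0872
```

Call:
jog_arm(
  commands=[
    {"translation": [3,5,-15]},
    {"translation": [0,0,-18]},
    {"translation": [0,0,-18]},
    {"translation": [0,0,-18]},
    {"translation": [0,0,-18]},
    {"translation": [0,0,-18]},
    {"translation": [0,0,-18]},
    {"translation": [0,0,-18]},
    {"translation": [0,0,0]},
  ],
)

```text
invalid input at $.commands[0]: expected keys translation, twist
```

```bash
cat > snap.py <<'E'
import sys
from bench import *
import cv2
k=sys.argv[1]
for n in("scene","top"):
    c=camera(n); cv2.imwrite(f"pics/raw_{n}{k}.png",c["img"][:,:,::-1])
E
python3 snap.py 1; python3 - <<'E'
from h import *
a=cv2.imread("pics/raw_scene1.png");b=cv2.imread("pics/raw_top1.png")
crop(0,a,230,120,330,220,5,"pics/a.png");crop(0,b,190,100,290,220,5,"pics/b.png")
E
```

```text
(no output)
```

View pics/a.png

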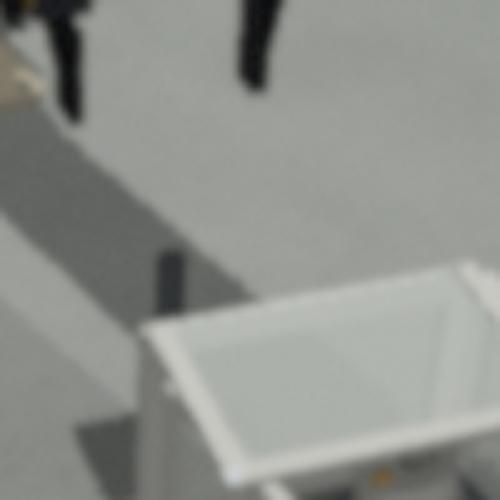

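View pics/b.png

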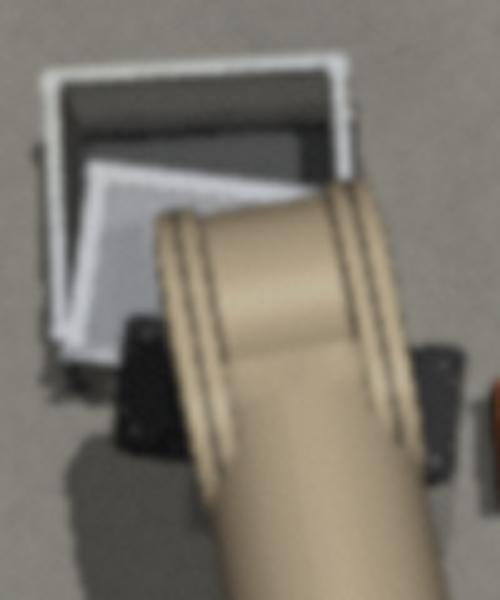

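The pictures show the gripper above the handle, with fingers in the scene crop at (70,110) and (255,85) on either side of the bar (170,280). Going down.

Call:
jog_arm(
  commands=[
    {"translation": [3,5,-15],"twist": 0},
    {"translation": [0,0,-18],"twist": 0},
    {"translation": [0,0,-18],"twist": 0},
    {"translation": [0,0,-18],"twist": 0},
    {"translation": [0,0,-18],"twist": 0},
    {"translation": [0,0,-18],"twist": 0},
    {"translation": [0,0,-18],"twist": 0},
    {"translation": [0,0,-18],"twist": 0},
    {"translation": [0,0,0],"twist": 0},
  ],
)

```text
time: 3.0
ee_pos: [0.5306, -0.001, 0.1104]
eef_rot: [-0.531, -0.465, 0.468, 0.533]
ft_force: [0.2, -0.4, 0.2]
width: 0.0872
```

Call:
jog_arm(
  commands=[
    {"translation": [0,0,0],"twist": 0},
    {"translation": [0,0,0],"twist": 0},
    {"translation": [0,0,0],"twist": 0},
    {"translation": [0,0,0],"twist": 0},
    {"translation": [0,0,0],"twist": 0},
    {"translation": [0,0,0],"twist": 0},
    {"translation": [0,0,0],"twist": 0},
    {"translation": [0,0,0],"twist": 0},
  ],
  grip=1,
  grip_force=30,
)

```text
time: 3.8
ee_pos: [0.5328, 0.0003, 0.1136]
eef_rot: [-0.531, -0.467, 0.467, 0.531]
ft_force: [-0.0, -0.5, 0.3]
width: 0.0311
```

Call:
jog_arm(
  commands=[
    {"translation": [0,0,0],"twist": 0},
    {"translation": [0,0,0],"twist": 0},
    {"translation": [0,0,0],"twist": 0},
    {"translation": [0,0,0],"twist": 0},
    {"translation": [0,0,0],"twist": 0},
  ],
)

```text
time: 4.3
ee_pos: [0.5334, 0.0031, 0.1136]
eef_rot: [-0.53, -0.469, 0.466, 0.531]
ft_force: [5.1, 8.7, -4.9]
width: 0.0156
```

```bash
python3 - <<'E'
import numpy as np
from bench import read_state
s=read_state(); print(s["ee_pos"],s["width"],s["ft_force"])
p0=np.array(s["ee_pos"][:2]); h=np.array([.599,.1495]); r=p0-h
print(np.linalg.norm(r))
prev=p0
N=15; tot=1.44
for i in range(1,N+1):
    a=-tot*(i/N); q=h+np.array([[np.cos(a),-np.sin(a)],[np.sin(a),np.cos(a)]])@r
    print((1000*(q-prev)).round(1),q.round(3)); prev=q
E
```

```text
[0.53339311 0.00305964 0.11359133] 0.015638981308112004 [ 5.05847898  8.7192369  -4.90474362]
0.16046508421250452
[-13.7   7. ] [0.52 0.01]
[-13.    8.2] [0.507 0.018]
[-12.2   9.5] [0.495 0.028]
[-11.2  10.6] [0.483 0.038]
[-10.1  11.6] [0.473 0.05 ]
[-9.  12.5] [0.464 0.062]
[-7.7 13.3] [0.456 0.076]
[-6.4 14. ] [0.45 0.09]
[-5.  14.5] [0.445 0.104]
[-3.6 15. ] [0.441 0.119]
[-2.2 15.2] [0.439 0.135]
[-0.7 15.4] [0.439 0.15 ]
[ 0.8 15.4] [0.439 0.165]
[ 2.2 15.2] [0.442 0.18 ]
[ 3.7 14.9] [0.445 0.195]
```

```bash
python3 - <<'E'
import numpy as np
p0=np.array([.5334,.0031]); h=np.array([.600,.1535]); r=p0-h
prev=p0
N=20; tot=1.44
for i in range(1,N+1):
    a=-tot*(i/N); q=h+np.array([[np.cos(a),-np.sin(a)],[np.sin(a),np.cos(a)]])@r
    print((1000*(q-prev)).round(1),q.round(3)); prev=q
E
```

```text
[-10.6   5.2] [0.523 0.008]
[-10.2   5.9] [0.513 0.014]
[-9.8  6.7] [0.503 0.021]
[-9.3  7.3] [0.493 0.028]
[-8.7  8. ] [0.485 0.036]
[-8.1  8.6] [0.477 0.045]
[-7.5  9.2] [0.469 0.054]
[-6.8  9.7] [0.462 0.064]
[-6.1 10.1] [0.456 0.074]
[-5.4 10.6] [0.451 0.084]
[-4.6 10.9] [0.446 0.095]
[-3.8 11.2] [0.442 0.106]
[-3.  11.5] [0.439 0.118]
[-2.1 11.6] [0.437 0.13 ]
[-1.3 11.8] [0.436 0.141]
[-0.4 11.8] [0.436 0.153]
[ 0.4 11.8] [0.436 0.165]
[ 1.3 11.8] [0.437 0.177]
[ 2.1 11.7] [0.439 0.188]
[ 2.9 11.5] [0.442 0.2  ]
```

Call:
jog_arm(
  commands=[
    {"translation": [-10.6,5.2,0],"twist": -0.072},
    {"translation": [-10.2,5.9,0],"twist": -0.072},
    {"translation": [-9.8,6.7,0],"twist": -0.072},
    {"translation": [-9.3,7.3,0],"twist": -0.072},
    {"translation": [-8.7,8,0],"twist": -0.072},
    {"translation": [-8.1,8.6,0],"twist": -0.072},
  ],
)

```text
time: 4.9
ee_pos: [0.4773, 0.0447, 0.1136]
eef_rot: [-0.619, -0.344, 0.34, 0.619]
ft_force: [14.0, 11.2, -13.8]
width: 0.0148
```

Call:
jog_arm(
  commands=[
    {"translation": [-5.5,11.2,-1],"twist": -0.072},
    {"translation": [-5.3,10.9,-1],"twist": -0.072},
    {"translation": [-6.1,10.1,0],"twist": -0.072},
    {"translation": [-5.4,10.6,0],"twist": -0.072},
  ],
)

```text
time: 5.3
ee_pos: [0.4526, 0.0827, 0.1132]
eef_rot: [0.663, 0.247, -0.25, -0.661]
ft_force: [-17.3, -9.5, 31.7]
width: 0.0154
```

Call:
jog_arm(
  commands=[
    {"translation": [-5.2,10.7,0.7],"twist": -0.072},
    {"translation": [-4.3,11.0,0.7],"twist": -0.072},
  ],
)

```text
time: 5.5
ee_pos: [0.4436, 0.1058, 0.1134]
eef_rot: [0.679, 0.2, -0.201, -0.678]
ft_force: [0.6, -1.2, -1.3]
width: 0.0154
```

Call:
jog_arm(
  commands=[
    {"translation": [-3,11.5,0],"twist": -0.072},
    {"translation": [-2.1,11.6,0],"twist": -0.072},
    {"translation": [-1.3,11.8,0],"twist": -0.072},
    {"translation": [-0.4,11.8,0],"twist": -0.072},
  ],
)

```text
time: 5.9
ee_pos: [0.4366, 0.1532, 0.1133]
eef_rot: [0.7, 0.1, -0.102, -0.699]
ft_force: [-4.2, -2.3, 7.8]
width: 0.0152
```

Call:
jog_arm(
  commands=[
    {"translation": [0.2,11.8,0.1],"twist": -0.072},
    {"translation": [1.1,11.8,0.1],"twist": -0.072},
    {"translation": [2.1,11.7,0.1],"twist": -0.072},
    {"translation": [2.7,11.5,0],"twist": -0.072},
    {"translation": [0,0,0],"twist": 0},
  ],
)

```text
time: 6.4
ee_pos: [0.4438, 0.201, 0.1134]
eef_rot: [-0.707, -0.001, 0.001, 0.707]
ft_force: [-1.1, -0.2, 3.6]
width: 0.0152
```

```bash
python3 snap.py 2; python3 - <<'E'
from h import *
a=cv2.imread("pics/raw_scene2.png");b=cv2.imread("pics/raw_top2.png")
crop(0,a,230,130,380,290,5,"pics/a2.png");crop(0,b,160,90,300,230,5,"pics/b2.png")
E
```

```text
(no output)
```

View pics/a2.png

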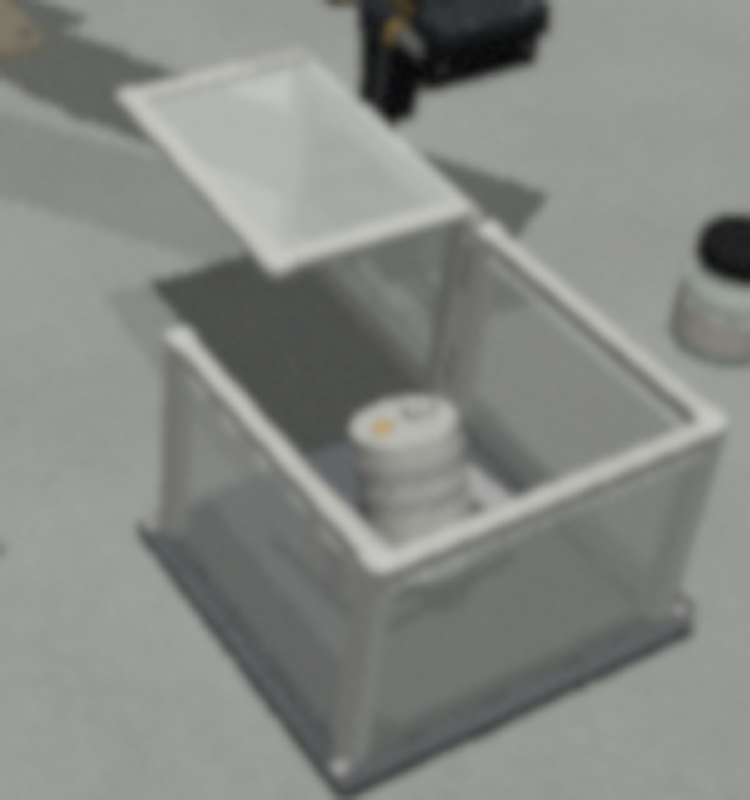

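View pics/b2.png

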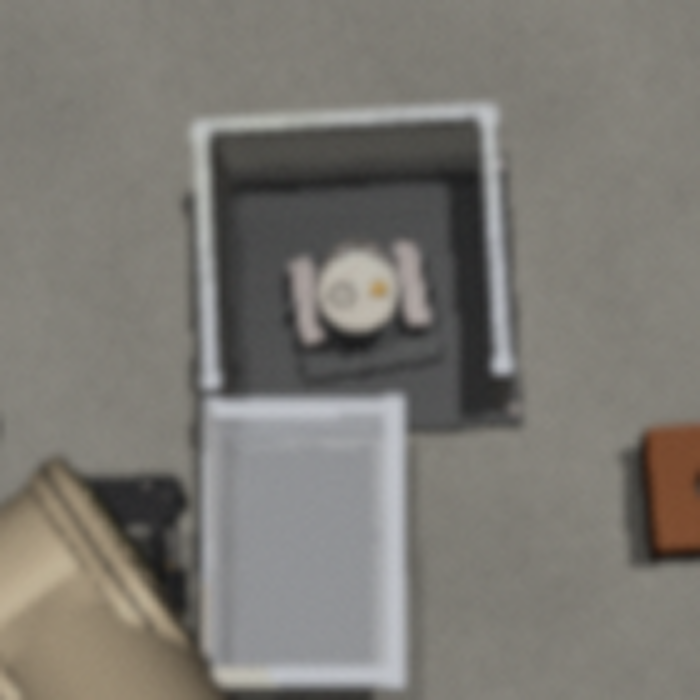

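```bash
python3 - <<'E'
from h import *
a=cv2.imread("pics/raw_scene2.png");b=cv2.imread("pics/raw_top2.png")
crop(0,a,290,200,335,245,16,"pics/a3.png");crop(0,b,210,130,255,175,16,"pics/b3.png")
E
```

```text
(no output)
```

View pics/a3.png

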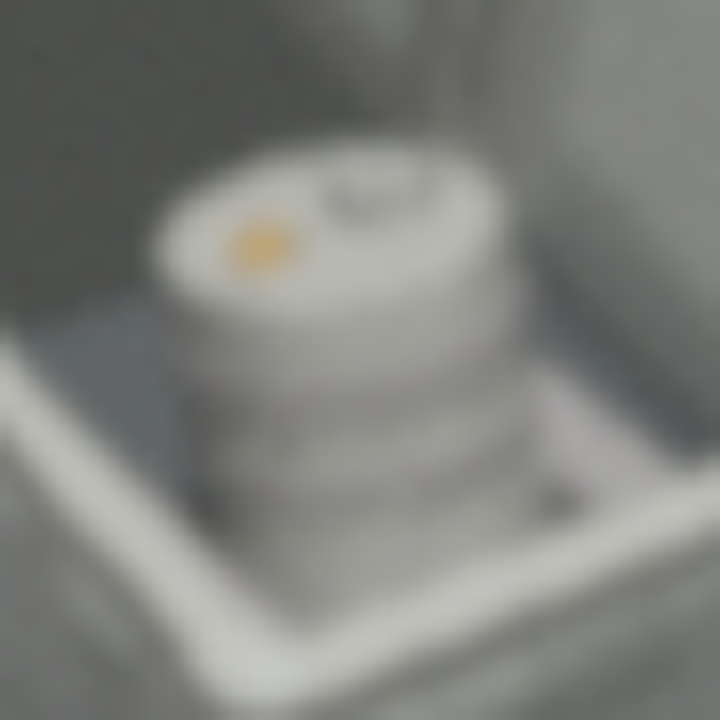

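View pics/b3.png

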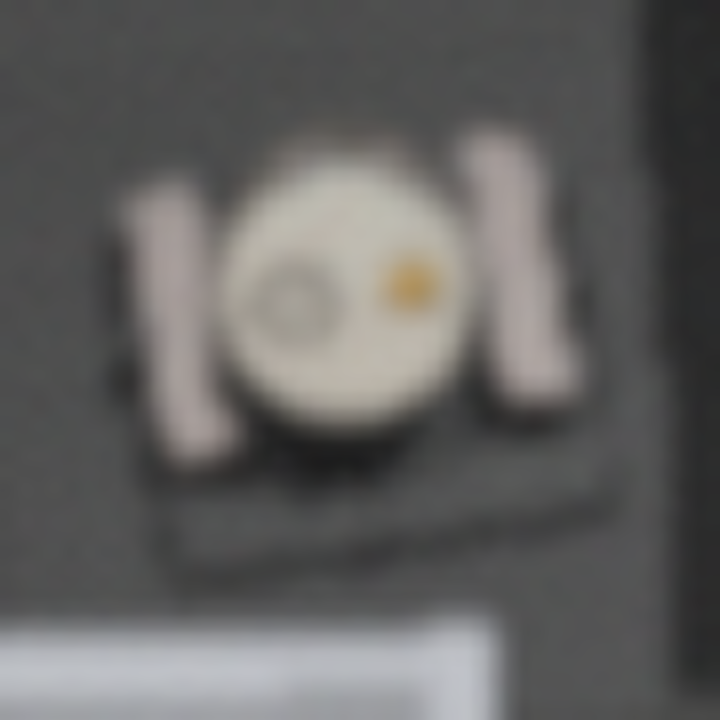

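```bash
python3 - <<'E'
from h import *
S=lambda u,v:(290+(u+.5)/16-.5,200+(v+.5)/16-.5); T=lambda u,v:(210+(u+.5)/16-.5,130+(v+.5)/16-.5)
for n,s,t in [("spot",(381,197),(297,301)),("plug",(262,247),(412,286)),("cen",(332,229),(344,296))]:
    p,e=tri(S(*s),T(*t)); print(n,p.round(4),round(e,4))
for q in [((165,200),(205,445)),((490,150),(545,395)),((180,585),(610,510))]:
    z=.06 if q[0][1]<500 else .02
    A,B=onz("top",*T(*q[0]),z),onz("top",*T(*q[1]),z); d=(A-B)[:2]; print(A.round(3),B.round(3),np.arctan2(d[1],d[0]), np.arctan2(-d[0],d[1]))
for z in (.09,.1,.11,.12):
  A,B=onz("top",*T(297,301),z),onz("top",*T(412,286),z); print(z,A.round(4),B.round(4),np.linalg.norm(A-B))
  A,B=onz("scene",*S(381,197),z),onz("scene",*S(262,247),z); print(z,A.round(4),B.round(4),np.linalg.norm(A-B))
E
```

```text
spot [0.6796 0.0696 0.1043] 0.0016
plug [0.6824 0.0454 0.1054] 0.0018
cen [0.681  0.0598 0.1025] 0.0015
[0.713 0.1   0.06 ] [0.658 0.092 0.06 ] 0.1563557434536589 -1.4144405833412377
[0.723 0.029 0.06 ] [0.668 0.018 0.06 ] 0.20769985440141348 -1.363096472393483
[0.635 0.1   0.02 ] [0.651 0.004 0.02 ] 1.7347333045094881 0.1639369777145915
0.09 [0.6826 0.0698 0.09  ] [0.6856 0.0452 0.09  ] 0.024751467884677917
0.09 [0.6673 0.0807 0.09  ] [0.6692 0.0567 0.09  ] 0.024042139653797163
0.1 [0.6802 0.0692 0.1   ] [0.6832 0.0448 0.1   ] 0.024583662159833385
0.1 [0.6761 0.0735 0.1   ] [0.6779 0.0499 0.1   ] 0.023654984993309015
0.11 [0.6778 0.0686 0.11  ] [0.6808 0.0444 0.11  ] 0.02441585643498879
0.11 [0.6849 0.0663 0.11  ] [0.6867 0.0431 0.11  ] 0.023267830332820816
0.12 [0.6754 0.068  0.12  ] [0.6783 0.044  0.12  ] 0.024248050710144232
0.12 [0.6937 0.0591 0.12  ] [0.6955 0.0363 0.12  ] 0.022880675672332842
```

Ring spot at crop (297,300) top, (381,197) scene → about (0.680, 0.070, 0.104). That agrees with the plug at 25 mm, and the door stands at about a right angle. Of the four blocks (browns at top crop t2 (135,160) and (365,475), green (625,290), black (370,225)), only the black one is black and holds the grey probe; the crops above confirm it. Releasing the handle now.

Call:
jog_arm(
  commands=[
    {"translation": [0,0,0],"twist": 0},
    {"translation": [0,0,0],"twist": 0},
    {"translation": [0,0,0],"twist": 0},
    {"translation": [0,0,0],"twist": 0},
    {"translation": [0,0,0],"twist": 0},
    {"translation": [0,0,15],"twist": 0},
    {"translation": [0,0,25],"twist": 0},
    {"translation": [0,0,25],"twist": 0},
    {"translation": [0,0,30],"twist": 0},
    {"translation": [0,0,30],"twist": 0},
    {"translation": [0,0,20],"twist": 0},
    {"translation": [0,0,10],"twist": 0},
  ],
  grip=0,
)

```text
time: 7.7
ee_pos: [0.4441, 0.2005, 0.2711]
eef_rot: [-0.707, -0.002, -0.0, 0.707]
ft_force: [-0.3, 1.0, -0.3]
width: 0.0864
```

Call:
jog_arm(
  commands=[
    {"translation": [5,-20,0],"twist": -0.1},
    {"translation": [5,-35,0],"twist": -0.105},
    {"translation": [5,-35,0],"twist": -0.105},
    {"translation": [5,-35,0],"twist": -0.105},
    {"translation": [5,-35,0],"twist": -0.105},
    {"translation": [5,-35,0],"twist": -0.105},
    {"translation": [5,-35,0],"twist": -0.105},
    {"translation": [5,-35,0],"twist": -0.105},
    {"translation": [5,-35,0],"twist": -0.105},
    {"translation": [5,-35,0],"twist": -0.105},
    {"translation": [5,-35,0],"twist": -0.105},
    {"translation": [5,-35,0],"twist": -0.105},
    {"translation": [5,-35,0],"twist": -0.105},
    {"translation": [4,-35,0],"twist": -0.105},
    {"translation": [0,-35,0],"twist": -0.105},
    {"translation": [0,-7,0],"twist": 0},
    {"translation": [0,0,0],"twist": 0},
  ],
)

```text
time: 9.4
ee_pos: [0.512, -0.318, 0.2677]
eef_rot: [0.501, -0.5, 0.499, -0.5]
ft_force: [0.3, -1.0, 0.2]
width: 0.0874
```

```bash
python3 snap.py 3; python3 - <<'E'
from h import *
a=cv2.imread("pics/raw_scene3.png");b=cv2.imread("pics/raw_top3.png")
crop(0,a,90,120,220,270,5,"pics/a.png");crop(0,b,180,90,380,240,4,"pics/b.png")
from bench import read_state
s=read_state();print(s["ee_pos"],R.from_quat(s["eef_rot"]).as_matrix()[:,0],s["joint_positions"])
E
```

```text
[ 0.51293644 -0.31557272  0.26822188] [ 5.29828739e-03 -9.99985514e-01 -9.48446600e-04] [ 0.66042573  0.27349246 -0.22870044  1.44478105  0.06101548  1.4307729
 -1.13410163]
```

View pics/a.png

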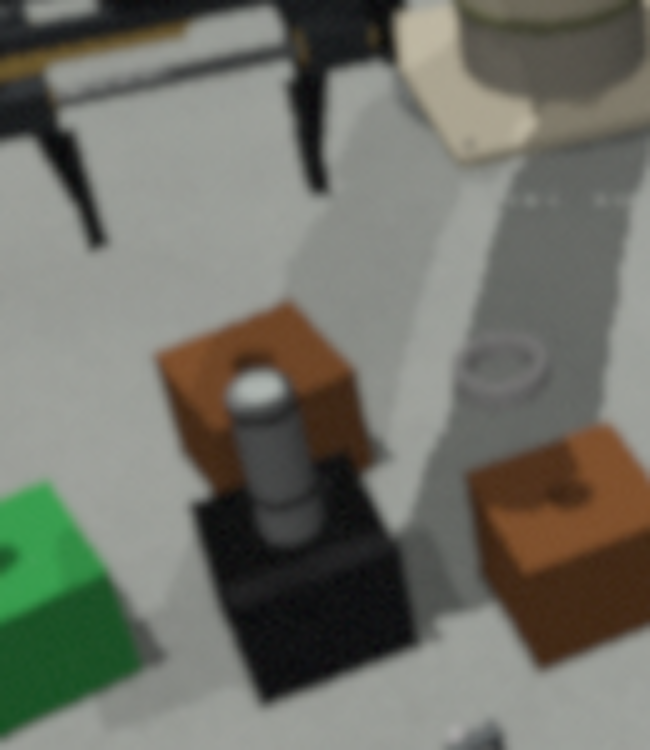

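View pics/b.png

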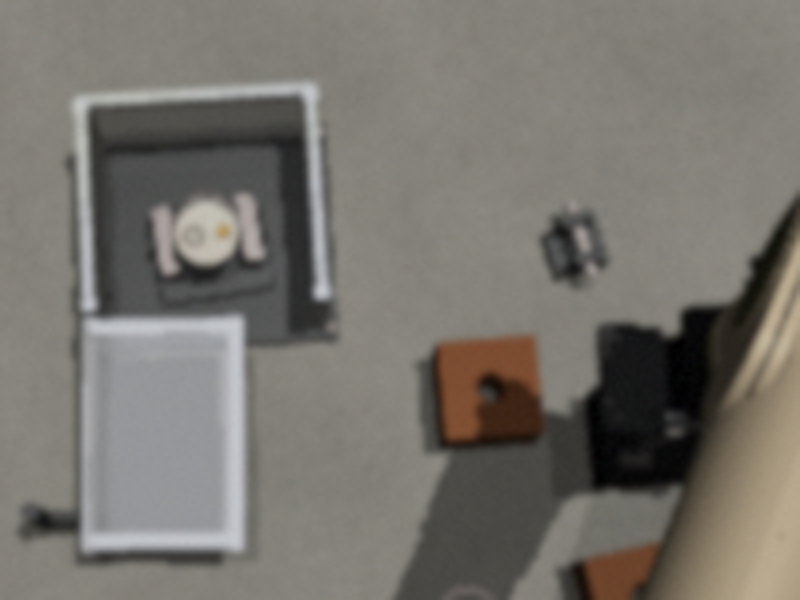

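```bash
python3 - <<'E'
from h import *
p=np.array([.5129,-.3156,.2682])
for dy in(-.058,-.05,-.0435,.0435,.05,.058): print(dy,proj("scene",p+[0,dy,0]))
print(proj("scene",[.513,-.3164,.165]))
E
```

```text
-0.058 [105.16228026 167.46008765]
-0.05 [109.02915711 166.5515835 ]
-0.0435 [112.15065072 165.81820356]
0.0435 [152.251421   156.39672012]
0.05 [155.12737448 155.72102866]
0.058 [158.64508372 154.89455976]
[141.0622162 197.0896131]
```

Call:
jog_arm(
  commands=[
    {"translation": [0,0,-20],"twist": 0},
    {"translation": [0,0,-25],"twist": 0},
    {"translation": [0,0,-25],"twist": 0},
    {"translation": [0,0,-25],"twist": 0},
    {"translation": [0,0,-25],"twist": 0},
    {"translation": [0,0,-20],"twist": 0},
    {"translation": [0,0,-12],"twist": 0},
    {"translation": [0,0,-9],"twist": 0},
    {"translation": [0,0,0],"twist": 0},
    {"translation": [0,0,0],"twist": 0},
  ],
)

```text
time: 10.5
ee_pos: [0.5131, -0.317, 0.1081]
eef_rot: [-0.501, 0.499, -0.5, 0.501]
ft_force: [0.8, 0.5, -0.3]
width: 0.0869
```

Call:
jog_arm(
  commands=[
    {"translation": [0,0,0],"twist": 0},
    {"translation": [0,0,0],"twist": 0},
    {"translation": [0,0,0],"twist": 0},
    {"translation": [0,0,0],"twist": 0},
    {"translation": [0,0,0],"twist": 0},
    {"translation": [0,0,0],"twist": 0},
    {"translation": [0,0,0],"twist": 0},
    {"translation": [0,0,0],"twist": 0},
    {"translation": [0,0,0],"twist": 0},
    {"translation": [0,0,0],"twist": 0},
    {"translation": [0,0,0],"twist": 0},
    {"translation": [0,0,0],"twist": 0},
  ],
  grip=1,
  grip_force=20,
)

```text
time: 11.7
ee_pos: [0.5126, -0.317, 0.1073]
eef_rot: [-0.501, 0.499, -0.499, 0.501]
ft_force: [0.3, 0.9, 0.7]
width: 0.0313
```

Call:
jog_arm(
  commands=[
    {"translation": [0,0,5],"twist": 0},
    {"translation": [0,0,10],"twist": 0},
    {"translation": [0,0,10],"twist": 0},
    {"translation": [0,0,10],"twist": 0},
    {"translation": [0,0,0],"twist": 0},
  ],
)

```text
time: 12.2
ee_pos: [0.5136, -0.3176, 0.1445]
eef_rot: [-0.5, 0.498, -0.5, 0.501]
ft_force: [1.0, -0.1, -2.8]
width: 0.0316
```

Call:
jog_arm(
  commands=[
    {"translation": [-3,0,0],"twist": 0},
    {"translation": [-3,0,0],"twist": 0},
    {"translation": [-3,0,0],"twist": 0},
    {"translation": [-3,0,0],"twist": 0},
    {"translation": [-3,0,0],"twist": 0},
  ],
)

```text
time: 12.7
ee_pos: [0.498, -0.3168, 0.1423]
eef_rot: [-0.501, 0.499, -0.499, 0.501]
ft_force: [4.4, -0.2, -4.7]
width: 0.0316
```

Call:
jog_arm(
  commands=[
    {"translation": [-3,0,0],"twist": 0},
    {"translation": [-3,0,0],"twist": 0},
    {"translation": [-3,0,0],"twist": 0},
    {"translation": [0,0,0],"twist": 0},
  ],
)

```text
time: 13.1
ee_pos: [0.4883, -0.317, 0.1424]
eef_rot: [0.501, -0.499, 0.499, -0.501]
ft_force: [3.9, 1.6, -3.0]
width: 0.0316
```

```bash
python3 snap.py 4; python3 - <<'E'
from h import *
a=cv2.imread("pics/raw_scene4.png")
crop(0,a,110,150,200,250,6,"pics/a4.png")
E
```

```text
(no output)
```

View pics/a4.png

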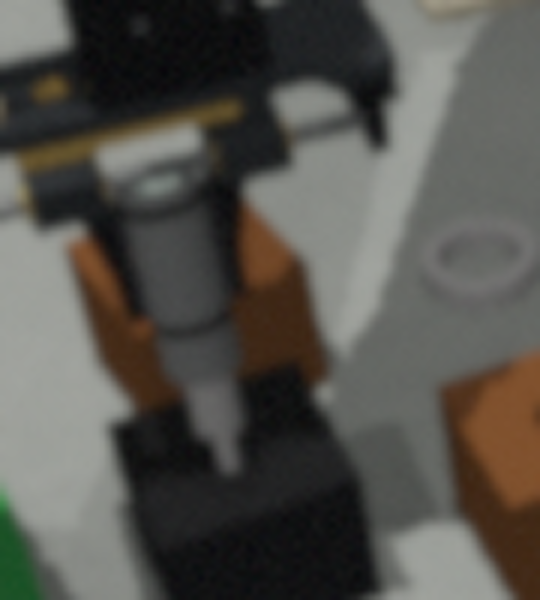

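Call:
jog_arm(
  commands=[
    {"translation": [-3,0,0],"twist": 0},
    {"translation": [-3,0,0],"twist": 0},
    {"translation": [-3,0,0],"twist": 0},
    {"translation": [-3,0,0],"twist": 0},
    {"translation": [-3,0,0],"twist": 0},
    {"translation": [-3,0,0],"twist": 0},
    {"translation": [0,0,0],"twist": 0},
  ],
)

```text
time: 13.9
ee_pos: [0.47, -0.3172, 0.1425]
eef_rot: [0.501, -0.499, 0.499, -0.5]
ft_force: [2.6, 1.3, -0.9]
width: 0.0316
```

```bash
python3 snap.py 5; python3 - <<'E'
from h import *
a=cv2.imread("pics/raw_scene5.png")
crop(0,a,110,150,200,250,6,"pics/a5.png")
E
```

```text
(no output)
```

View pics/a5.png

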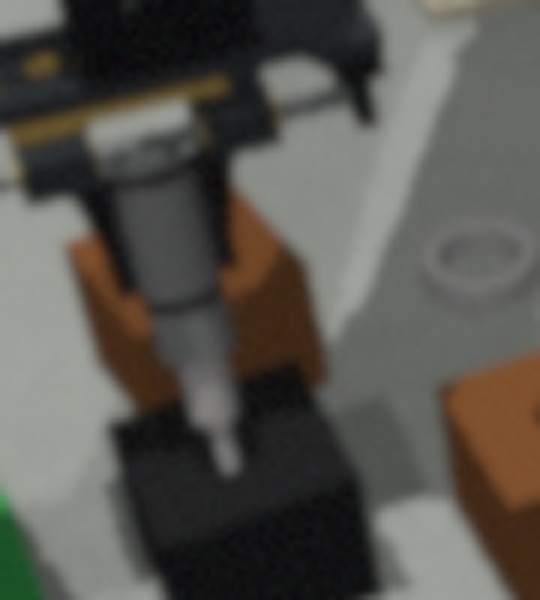

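Call:
jog_arm(
  commands=[
    {"translation": [0,0,0],"twist": 0},
    {"translation": [0,0,10],"twist": 0},
    {"translation": [0,0,20],"twist": 0},
    {"translation": [0,0,20],"twist": 0},
    {"translation": [0,0,20],"twist": 0},
    {"translation": [0,0,10],"twist": 0},
    {"translation": [0,0,0],"twist": 0},
    {"translation": [0,0,0],"twist": 0},
  ],
  grip=1,
  grip_force=50,
)

```text
time: 14.8
ee_pos: [0.4701, -0.317, 0.2215]
eef_rot: [0.501, -0.5, 0.499, -0.5]
ft_force: [0.2, 1.2, -2.1]
width: 0.0314
```

```bash
python3 snap.py 6; python3 - <<'E'
from h import *
a=cv2.imread("pics/raw_scene6.png");b=cv2.imread("pics/raw_top6.png")
crop(0,a,110,130,180,230,8,"pics/a6.png"); crop(0,b,290,150,390,240,7,"pics/b6.png")
E
```

```text
(no output)
```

View pics/a6.png

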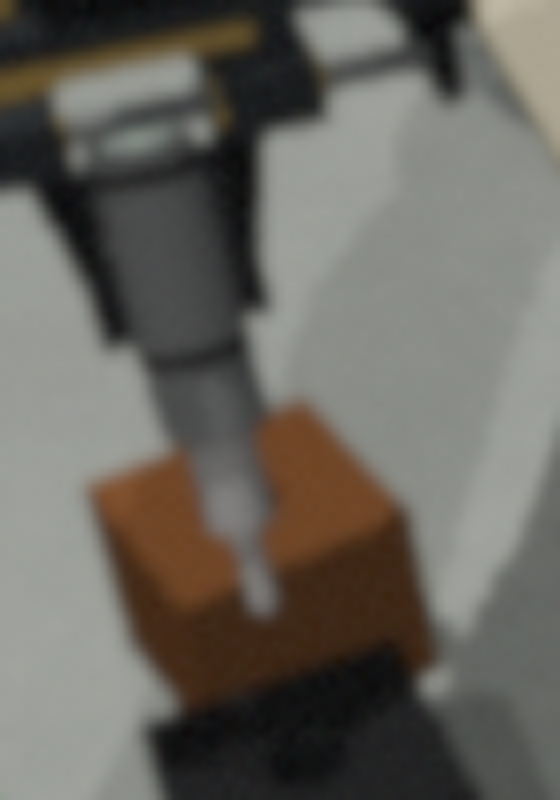

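View pics/b6.png

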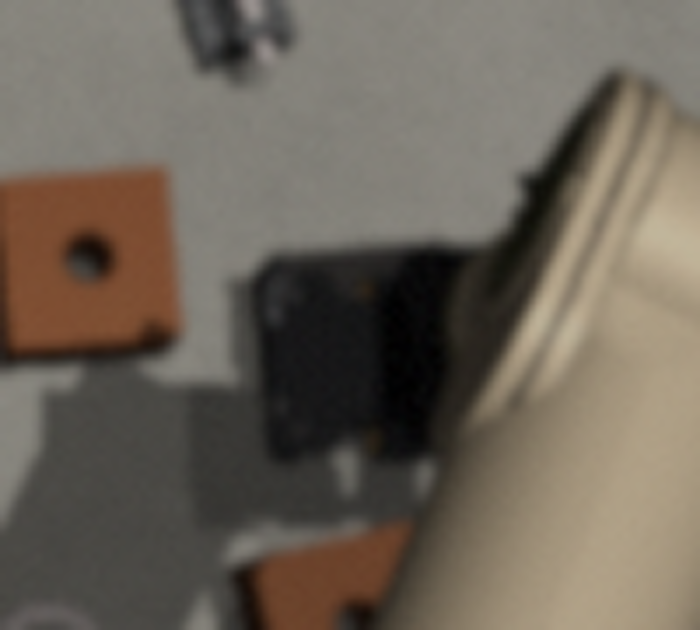

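```bash
python3 - <<'E'
from h import *
G=np.array([.4701,-.317,.2215+.019])
f=lambda p:((np.array(p)-[110,130]+.5)*8-.5)
for th in (14,16,18,20,22,24,26):
    t=np.radians(th);u=np.array([-np.sin(t),0,np.cos(t)])
    P=[f(proj("scene",G-u*l)).round(0) for l in(-.04,0,.05,.08,.11)]
    d=P[4]-P[0]; print(th,*P, np.degrees(np.arctan2(d[0],d[1])).round(2))
E
```

```text
14 [135. 127.] [169. 257.] [211. 412.] [235. 501.] [258. 588.] 14.94
16 [134. 126.] [169. 257.] [212. 414.] [236. 505.] [260. 593.] 15.1
18 [133. 125.] [169. 257.] [212. 416.] [237. 507.] [262. 597.] 15.29
20 [133. 124.] [169. 257.] [213. 417.] [239. 510.] [263. 601.] 15.24
22 [132. 124.] [169. 257.] [214. 419.] [240. 513.] [265. 604.] 15.49
24 [132. 123.] [169. 257.] [215. 420.] [241. 515.] [267. 608.] 15.55
26 [132. 123.] [169. 257.] [215. 421.] [242. 516.] [268. 610.] 15.6
```

Call:
jog_arm(
  commands=[
    {"translation": [4,25,10],"twist": 0.14},
    {"translation": [4,25,10],"twist": 0.14},
    {"translation": [4,25,10],"twist": 0.14},
    {"translation": [4,25,10],"twist": 0.14},
    {"translation": [4,25,0],"twist": 0.14},
    {"translation": [4,25,0],"twist": 0.14},
    {"translation": [4,25,0],"twist": 0.14},
    {"translation": [2,22,0],"twist": 0.14},
    {"translation": [0,0,0],"twist": 0},
    {"translation": [0,0,0],"twist": 0},
    {"translation": [0,0,0],"twist": 0},
  ],
)

```text
time: 16.0
ee_pos: [0.5003, -0.1211, 0.2618]
eef_rot: [0.689, -0.158, 0.158, -0.689]
ft_force: [-0.3, -1.0, -2.4]
width: 0.0312
```

```bash
python3 snap.py 7; python3 - <<'E'
from h import *
from bench import read_state
s=read_state(); M=R.from_quat(s["eef_rot"]).as_matrix(); print(s["ee_pos"],M.round(3))
a=cv2.imread("pics/raw_scene7.png");b=cv2.imread("pics/raw_top7.png")
crop(0,a,170,100,260,200,8,"pics/a7.png"); crop(0,b,230,150,330,240,7,"pics/b7.png")
f=lambda p:((np.array(p)-[170,100]+.5)*8-.5)
G=np.array(s["ee_pos"])-.019*M[:,1]
h=M[:,2] # horizontal
if h@np.array([.44,.9,0])>0: h=-h
for th in (14,16,18,20,22,24,26):
    t=np.radians(th);u=h*np.sin(t)-M[:,1]*np.cos(t)
    P=[f(proj("scene",G-u*l)).round(0) for l in(-.04,0,.05,.08,.11)]
    d=P[4]-P[0]; print(th,*P, np.degrees(np.arctan2(d[0],d[1])).round(2))
E
```

```text
[ 0.50035452 -0.12107385  0.26195336] [[ 0.9   -0.     0.436]
 [-0.436 -0.     0.9  ]
 [-0.    -1.    -0.   ]]
14 [306. 162.] [347. 280.] [396. 417.] [424. 496.] [450. 571.] 19.4
16 [301. 163.] [347. 280.] [401. 416.] [432. 494.] [462. 568.] 21.68
18 [297. 165.] [347. 280.] [407. 415.] [440. 492.] [473. 565.] 23.75
20 [292. 166.] [347. 280.] [412. 413.] [449. 489.] [484. 562.] 25.87
22 [288. 168.] [347. 280.] [417. 412.] [457. 487.] [495. 559.] 27.9
24 [284. 169.] [347. 280.] [422. 410.] [465. 484.] [506. 555.] 29.9
26 [279. 171.] [347. 280.] [427. 408.] [473. 481.] [516. 551.] 31.95
```

View pics/a7.png

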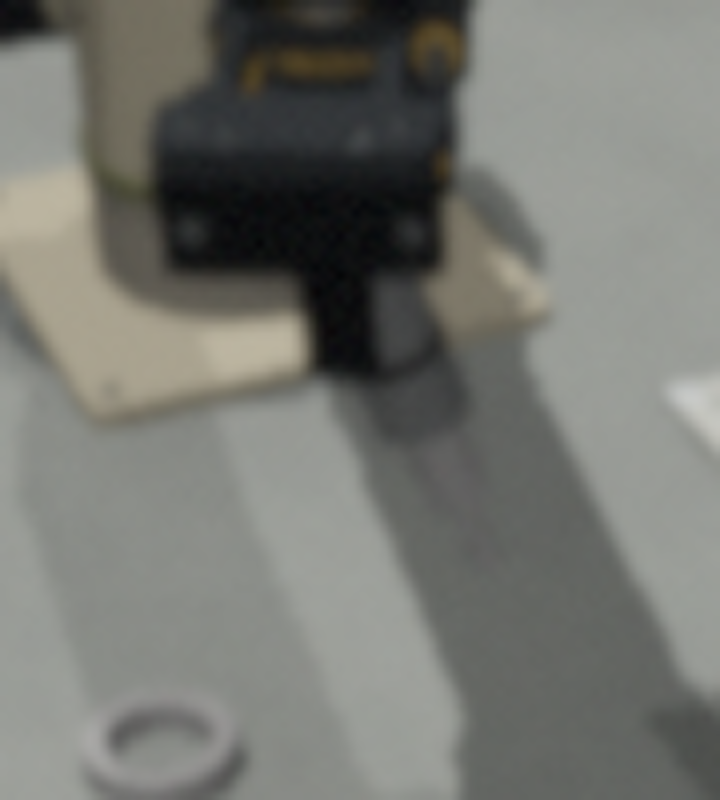

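View pics/b7.png

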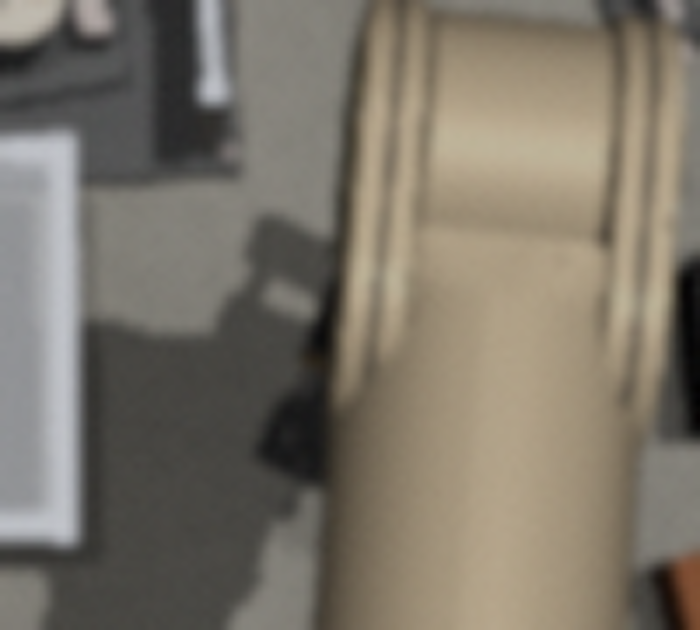

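```bash
python3 - <<'E'
from h import *
a=cv2.imread("pics/raw_scene7.png")[130:182,200:245].astype(float)
a=np.clip((a-30)*2.2,0,255).astype(np.uint8)
cv2.imwrite("pics/a7b.png",cv2.resize(a,None,fx=13,fy=11.5 if 0 else 13,interpolation=cv2.INTER_CUBIC)[:600])
c=lambda p:((np.array(p)-[200,130]+.5)*13-.5)
E
```

```text
(no output)
```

View pics/a7b.png

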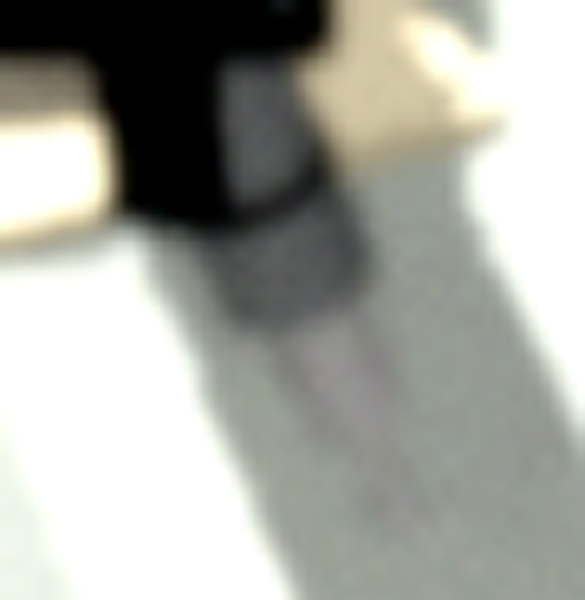

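```bash
python3 - <<'E'
from h import *
a=cv2.imread("pics/raw_scene7.png").astype(float)
d=a[:,:,2]-a[:,:,1]  # R-G
bg=a[150:182,205:250]
x=np.arange(215,240)
pts=[]
for v in range(153,173):
    w=d[v,215:240]; b=np.median(w); m=np.clip(w-b-0.8,0,None)
    print(v,(w-b).round(0).astype(int).tolist(), round((m*x).sum()/max(m.sum(),1e-6),2),round(m.sum(),1))
E
```

```text
153 [0, 1, 0, 1, 1, 1, 1, 0, 0, 2, 2, 2, 1, 0, 0, 0, 0, 0, -1, 0, -1, 0, 0, 0, -1] 223.79 4.8
154 [0, 0, 0, 0, 1, 0, 0, 0, 2, 2, 1, 2, 2, 1, 1, -1, 0, 0, 0, 0, 0, -1, 0, -1, 0] 225.04 5.6
155 [-1, 0, 0, 0, 0, 1, 0, 1, 1, 1, 2, 2, 3, 1, 0, 1, 0, 1, 0, -1, -1, 0, 0, 1, 0] 226.45 6.2
156 [-1, 0, 0, 0, 1, 1, 2, 1, 3, 2, 2, 2, 2, 2, 1, 1, 0, 0, -1, 0, -1, 0, 0, 0, -1] 224.6 10.4
157 [-1, 0, 0, 0, 1, 0, 1, 2, 3, 3, 2, 2, 2, 4, 2, 2, -1, -1, -1, 0, 0, 0, 0, -1, 0] 225.78 15.2
158 [-1, 0, -1, -1, 0, 0, 1, 2, 2, 4, 4, 3, 3, 3, 3, 0, 0, -1, 0, 1, 0, -1, 0, 0, -1] 225.77 18.0
159 [0, 0, 0, -1, -1, -1, 0, 1, 3, 2, 4, 2, 2, 3, 2, 1, -1, -1, -1, -2, -1, 0, 0, 0, -1] 225.77 12.8
160 [-1, -1, -1, 0, -1, -1, -1, 1, 2, 3, 2, 2, 2, 3, 3, 1, 0, -1, -1, 0, -1, -1, 1, -1, 0] 226.43 12.0
161 [-1, 0, 0, 0, -1, -1, -1, 0, 2, 2, 3, 2, 3, 3, 2, 1, 0, -1, 0, -1, 0, -1, -1, 0, 0] 226.24 11.6
162 [0, 0, 0, -1, 0, -1, 0, 1, 1, 1, 2, 2, 3, 3, 2, 1, 1, -1, 1, 0, 1, 0, -1, 0, 0] 227.3 9.4
163 [-1, -1, -1, 0, 0, 0, 0, -1, 1, 2, 1, 2, 1, 2, 3, 1, -1, -1, -1, 0, -1, -1, -1, -1, 1] 227.38 6.8
164 [-2, -1, -1, 0, 0, 0, -1, 0, 0, 0, 0, 1, 1, 2, 2, 1, 0, -1, 0, -1, -1, 0, 0, 0, 0] 228.33 3.0
165 [0, -1, 0, 0, 0, 0, -1, 0, 0, -1, -1, 0, 2, 2, 1, 1, 1, 0, -1, 0, 0, -1, 0, 0, 0] 228.0 3.0
166 [0, -1, 0, 0, 0, 0, 0, 0, 0, 0, -1, 0, 0, 1, 2, 2, 1, -1, -1, -2, -1, 0, 0, 0, 0] 229.5 2.8
167 [-1, 0, -1, -1, 0, -1, 0, 0, -1, -1, -1, 0, 1, 1, 2, 2, 0, -1, -1, 1, -1, 1, 0, 1, -1] 230.41 3.4
168 [0, -1, -1, -1, 0, 0, -1, -1, 0, 0, -1, 1, 0, 2, 2, 2, 1, 0, -1, 0, 0, 0, 0, 0, -1] 228.95 4.0
169 [-1, -1, -1, -1, -1, 0, 0, 0, 0, -1, -1, 0, 0, -1, 2, 2, 2, 1, 0, 0, -1, 1, 0, -1, 0] 230.4 4.0
170 [0, 0, 0, 0, 0, 1, 0, 0, 1, 1, 1, 0, 1, 0, 1, 3, 3, 2, 0, 0, 0, 0, 1, 0, 0] 229.94 7.0
171 [-1, -1, 0, -1, -1, 0, 1, 0, -1, 0, 0, 0, 0, -1, 0, 0, 1, 0, 0, -1, 0, -1, -1, -2, -1] 226.0 0.4
172 [0, 0, 0, 1, 0, 1, 1, 1, 0, 1, 0, 1, 1, 0, 1, -1, 0, 1, 1, 0, 1, 1, 0, -1, 0] 226.92 2.4
```

Call:
jog_arm(
  commands=[
    {"translation": [10,12,0],"twist": -0.07},
    {"translation": [13,18,0],"twist": -0.1},
    {"translation": [13,18,0],"twist": -0.1},
    {"translation": [13,18,0],"twist": -0.1},
    {"translation": [13,18,0],"twist": -0.1},
    {"translation": [13,18,0],"twist": -0.1},
    {"translation": [13,18,0],"twist": -0.1},
    {"translation": [13,18,0],"twist": -0.1},
    {"translation": [13,18,0],"twist": -0.1},
    {"translation": [10,18,0],"twist": -0.07},
    {"translation": [6,8,0],"twist": -0.03},
    {"translation": [0,0,0],"twist": 0},
    {"translation": [0,0,0],"twist": 0},
  ],
)

```text
time: 17.4
ee_pos: [0.6306, 0.061, 0.2619]
eef_rot: [0.537, -0.46, 0.46, -0.536]
ft_force: [-0.6, -0.3, -1.6]
width: 0.0311
```

```bash
python3 snap.py 8; python3 - <<'E'
from h import *
from bench import read_state
s=read_state(); M=R.from_quat(s["eef_rot"]).as_matrix(); print(s["ee_pos"],M.round(3),s["ft_force"])
a=cv2.imread("pics/raw_scene8.png");b=cv2.imread("pics/raw_top8.png")
crop(0,a,270,120,370,240,6,"pics/a8.png"); crop(0,b,180,90,300,210,5,"pics/b8.png")
f=lambda p:((np.array(p)-[270,120]+.5)*6-.5)
G=np.array(s["ee_pos"])-.019*M[:,1]
for th in (18,20,22,24):
    t=np.radians(th);u=-M[:,2]*np.sign(M[0,2])*np.sin(t)-M[:,1]*np.cos(t)
    print(th,f(proj("scene",G-u*.111)).round(0),proj("top",G-u*.111).round(1),(G-.111*u).round(4))
E
```

```text
[0.63049905 0.06055075 0.2622547 ] [[ 0.151 -0.     0.989]
 [-0.989 -0.001  0.151]
 [ 0.001 -1.    -0.   ]] [ 0.34867745  0.27870329 -2.74437605]
18 [252. 403.] [227.8 147.6] [0.6644 0.0657 0.1757]
20 [258. 406.] [227.6 146.4] [0.668  0.0662 0.1769]
22 [265. 408.] [227.4 145.2] [0.6716 0.0668 0.1783]
24 [271. 409.] [227.2 144.1] [0.6751 0.0673 0.1798]
```

View pics/a8.png

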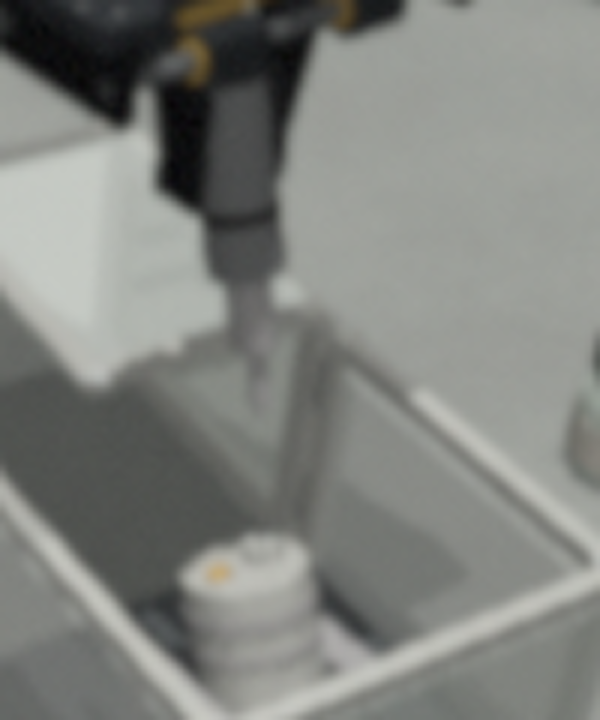

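View pics/b8.png

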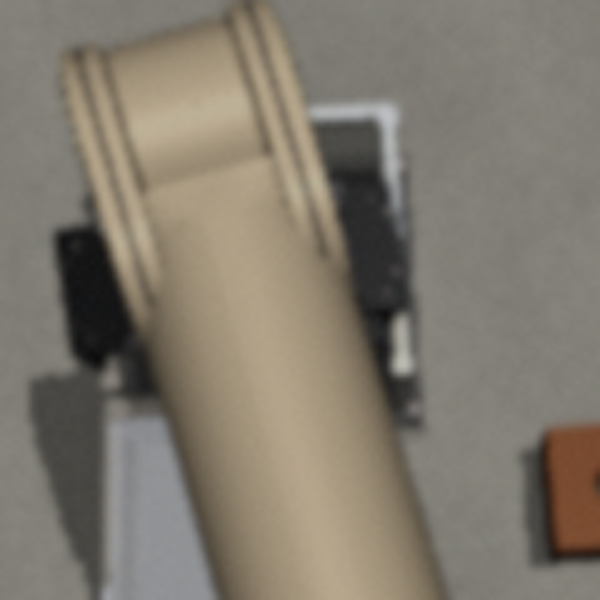

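```bash
python3 - <<'E'
from h import *
S=lambda u,v:(290+(u+.5)/16-.5,200+(v+.5)/16-.5); T=lambda u,v:(210+(u+.5)/16-.5,130+(v+.5)/16-.5)
for du,dv in((0,0),(.8,-1),(.8,-1.5)):
    u,v=S(381,197); print(tri((u+du,v+dv),T(297,301)))
    # control: probe top, handle top, cell corner
    print(' probe',tri((110+192.5/6-.5+du,180+110.5/6-.5+dv),(280+409.5/6-.5,160+204.5/6-.5)))
    print(' handle',tri((250+213.5/15-.5+du,165+98.5/15-.5+dv),(225+354.5/15-.5,165+360.5/15-.5)))
E
```

```text
(array([0.67961695, 0.06962759, 0.10431131]), np.float64(0.0015677611591246444))
 probe (array([ 0.51256592, -0.31638988,  0.16208664]), np.float64(0.0014898193133164681))
 handle (array([0.53341854, 0.00209582, 0.15730231]), np.float64(0.0006352962639409878))
(array([0.67950728, 0.07039285, 0.10724319]), np.float64(0.0037566045679286015))
 probe (array([ 0.5124115 , -0.31494638,  0.16456575]), np.float64(0.0033185343528044577))
 handle (array([0.53349151, 0.00308302, 0.16023848]), np.float64(0.002914399839291363))
(array([0.67918434, 0.07034813, 0.1086949 ]), np.float64(0.0038523585797396696))
 probe (array([ 0.51223754, -0.31466354,  0.16588865]), np.float64(0.003318679375311354))
 handle (array([0.53329011, 0.00309647, 0.16173264]), np.float64(0.00298926563560132))
```

Call:
jog_arm(
  commands=[
    {"translation": [0,2,-10],"twist": 0},
    {"translation": [0,0,-12],"twist": 0},
    {"translation": [0,0,-12],"twist": 0},
    {"translation": [0,0,-10],"twist": 0},
    {"translation": [0,0,-7],"twist": 0},
    {"translation": [0,0,-3],"twist": 0},
    {"translation": [0,0,0],"twist": 0},
    {"translation": [0,0,0],"twist": 0},
  ],
)

```text
time: 18.3
ee_pos: [0.6309, 0.064, 0.2087]
eef_rot: [-0.537, 0.46, -0.461, 0.537]
ft_force: [0.0, -1.2, -2.3]
width: 0.0311
```

```bash
cat > look.py <<'E'
import sys
from h import *
from bench import read_state
k=sys.argv[1]
s=read_state(); M=R.from_quat(s["eef_rot"]).as_matrix(); print(s["ee_pos"],s["ft_force"],s["width"])
a=cv2.imread(f"pics/raw_scene{k}.png")
crop(0,a,285,165,335,235,8,f"pics/a{k}.png")
f=lambda p:((np.array(p)-[285,165]+.5)*8-.5)
G=np.array(s["ee_pos"])-.019*M[:,1]
for th in (20,22):
    t=np.radians(th);u=-M[:,2]*np.sign(M[0,2])*np.sin(t)-M[:,1]*np.cos(t)
    print(th,f(proj("scene",G-u*.111)).round(0),(G-.111*u).round(4),u.round(3))
E
python3 snap.py 9; python3 look.py 9
```

```text
[0.63090192 0.06404042 0.20886839] [-0.60499797 -0.42690132 -2.12397738] 0.030521529338208737
20 [216. 312.] [0.6685 0.0698 0.1236] [-0.339 -0.052  0.939]
22 [224. 314.] [0.6721 0.0704 0.125 ] [-0.371 -0.057  0.927]
```

View pics/a9.png

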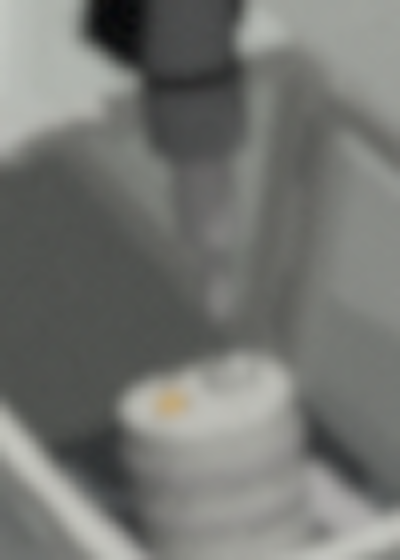

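```bash
python3 - <<'E'
from h import *
P=np.array([.672,.0698,.1245]); n=np.array([-.371,-.057,.927])
b=proj("scene",P)
for l in (16,18,20,22): print(l,((proj("scene",P-n*l/1e3)-b)*8).round(1))
for e in np.eye(3): print(((proj("scene",P+e*.005)-b)*8).round(1))
E
```

```text
16 [ 7.5 45.7]
18 [ 8.4 51.4]
20 [ 9.3 57. ]
22 [10.3 62.7]
[8.8 9.5]
[13.4 -4.4]
[  1.8 -12. ]
```

Call:
jog_arm(
  commands=[
    {"translation": [1.5,0.2,-3.7],"twist": 0},
    {"translation": [1.5,0.2,-3.7],"twist": 0},
    {"translation": [1.1,0.2,-2.8],"twist": 0},
    {"translation": [1.1,0.2,-2.8],"twist": 0},
    {"translation": [0,0,0],"twist": 0},
    {"translation": [0,0,0],"twist": 0},
  ],
  grip_force=60,
)

```text
time: 19.0
ee_pos: [0.6358, 0.0648, 0.1952]
eef_rot: [0.537, -0.46, 0.46, -0.537]
ft_force: [-0.5, 0.2, -3.0]
width: 0.0314
```

```bash
python3 snap.py 10; python3 look.py 10
```

```text
[0.63586503 0.06481247 0.19542922] [ 0.81054914  1.51634591 -2.2641524 ] 0.031237416775912324
20 [222. 352.] [0.6734 0.0706 0.1101] [-0.338 -0.052  0.94 ]
22 [230. 355.] [0.677  0.0711 0.1115] [-0.37  -0.057  0.927]
```

View pics/a10.png

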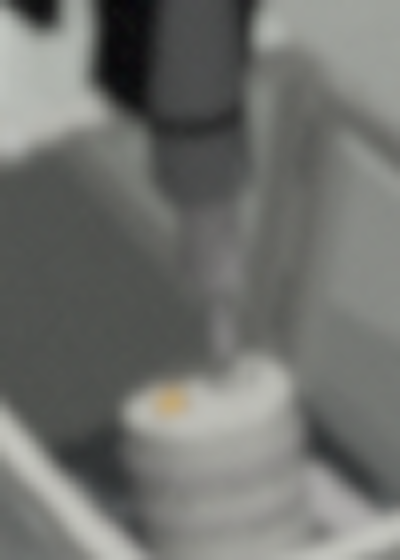

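Call:
jog_arm(
  commands=[
    {"translation": [0.7,0.8,-1.9],"twist": 0},
    {"translation": [0.7,0.1,-1.9],"twist": 0},
    {"translation": [0,0,0],"twist": 0},
    {"translation": [0,0,0],"twist": 0},
  ],
)

```text
time: 19.5
ee_pos: [0.6372, 0.0657, 0.1914]
eef_rot: [0.537, -0.46, 0.46, -0.537]
ft_force: [-0.1, -0.3, -2.6]
width: 0.0311
```

Call:
jog_arm(
  commands=[
    {"translation": [0.7,0.1,-1.9],"twist": 0},
    {"translation": [0,0,0],"twist": 0},
    {"translation": [0,0,0],"twist": 0},
  ],
)

```text
time: 19.8
ee_pos: [0.6379, 0.0658, 0.1896]
eef_rot: [0.537, -0.46, 0.46, -0.537]
ft_force: [-0.7, 0.4, -1.8]
width: 0.0309
```

Call:
jog_arm(
  commands=[
    {"translation": [0.7,0.1,-1.9],"twist": 0},
    {"translation": [0,0,0],"twist": 0},
    {"translation": [0,0,0],"twist": 0},
  ],
)

```text
time: 20.1
ee_pos: [0.6387, 0.0659, 0.1877]
eef_rot: [-0.537, 0.46, -0.46, 0.537]
ft_force: [-0.0, 0.5, -1.0]
width: 0.0306
```

Call:
jog_arm(
  commands=[
    {"translation": [0.7,0.1,-1.9],"twist": 0},
    {"translation": [0,0,0],"twist": 0},
    {"translation": [0,0,0],"twist": 0},
  ],
)

```text
time: 20.4
ee_pos: [0.6393, 0.066, 0.1858]
eef_rot: [0.537, -0.46, 0.46, -0.537]
ft_force: [-0.6, -0.3, -0.9]
width: 0.0307
```

```bash
python3 snap.py 11; python3 look.py 11
```

```text
[0.63933722 0.06596432 0.18586358] [-0.88023972 -0.31569469 -0.72983975] 0.03086262874997355
20 [227. 380.] [0.6769 0.0717 0.1006] [-0.338 -0.052  0.94 ]
22 [235. 383.] [0.6804 0.0723 0.102 ] [-0.37  -0.057  0.927]
```

View pics/a11.png

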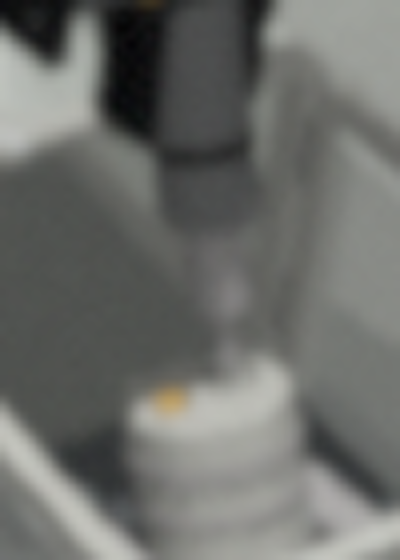

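Call:
jog_arm(
  commands=[
    {"translation": [0.7,0.1,-1.9],"twist": 0},
    {"translation": [0,0,0],"twist": 0},
    {"translation": [0,0,0],"twist": 0},
  ],
)

```text
time: 20.8
ee_pos: [0.64, 0.0661, 0.1839]
eef_rot: [0.537, -0.46, 0.46, -0.537]
ft_force: [-1.3, -0.7, 0.4]
width: 0.0312
```

Call:
jog_arm(
  commands=[
    {"translation": [0,0,0],"twist": 0},
  ],
)

```text
time: 20.9
ee_pos: [0.64, 0.0661, 0.1839]
eef_rot: [0.537, -0.46, 0.46, -0.537]
ft_force: [-0.6, -0.2, 0.5]
width: 0.0313
```

Call:
jog_arm(
  commands=[
    {"translation": [0,0,0],"twist": 0},
  ],
)

```text
time: 21.0
ee_pos: [0.64, 0.0661, 0.1839]
eef_rot: [-0.537, 0.46, -0.46, 0.537]
ft_force: [-1.1, -0.2, -0.4]
width: 0.0309
```

Call:
jog_arm(
  commands=[
    {"translation": [0,0,0],"twist": 0},
  ],
)

```text
time: 21.1
ee_pos: [0.64, 0.066, 0.1839]
eef_rot: [0.537, -0.46, 0.46, -0.537]
ft_force: [-1.2, -0.1, 0.2]
width: 0.0314
```

Call:
jog_arm(
  commands=[
    {"translation": [0.7,0.1,-1.9],"twist": 0},
    {"translation": [0,0,0],"twist": 0},
    {"translation": [0,0,0],"twist": 0},
  ],
)

```text
time: 21.4
ee_pos: [0.6407, 0.0662, 0.1819]
eef_rot: [0.537, -0.46, 0.46, -0.537]
ft_force: [-1.2, -0.1, 1.1]
width: 0.0309
```

Call:
jog_arm(
  commands=[
    {"translation": [0,0,0],"twist": 0},
  ],
)

```text
time: 21.5
ee_pos: [0.6407, 0.0662, 0.182]
eef_rot: [0.537, -0.46, 0.46, -0.537]
ft_force: [-1.8, -0.7, 1.1]
width: 0.0311
```

Call:
jog_arm(
  commands=[
    {"translation": [0,0,0],"twist": 0},
  ],
)

```text
time: 21.6
ee_pos: [0.6407, 0.0662, 0.182]
eef_rot: [0.537, -0.46, 0.46, -0.537]
ft_force: [-2.8, -0.9, 0.9]
width: 0.0311
```

Call:
jog_arm(
  commands=[
    {"translation": [0,0,0],"twist": 0},
  ],
)

```text
time: 21.7
ee_pos: [0.6407, 0.0662, 0.182]
eef_rot: [0.537, -0.46, 0.46, -0.537]
ft_force: [-2.4, -0.4, 0.8]
width: 0.031
```

Call:
jog_arm(
  commands=[
    {"translation": [0,0,0],"twist": 0},
  ],
)

```text
time: 21.8
ee_pos: [0.6407, 0.0662, 0.182]
eef_rot: [0.537, -0.46, 0.46, -0.537]
ft_force: [-1.2, -0.8, 0.6]
width: 0.0309
```

Call:
jog_arm(
  commands=[
    {"translation": [0,0,0],"twist": 0},
  ],
)

```text
time: 21.9
ee_pos: [0.6407, 0.0662, 0.182]
eef_rot: [0.537, -0.46, 0.46, -0.537]
ft_force: [-0.9, -0.3, 0.6]
width: 0.0317
```

```bash
python3 snap.py 12; python3 look.py 12; python3 - <<'E'
from h import *
a=cv2.imread("pics/raw_scene12.png"); cv2.imwrite("pics/full12.png",cv2.resize(a,(800,600),interpolation=cv2.INTER_CUBIC))
E
```

```text
[0.64070055 0.06618255 0.18196925] [-1.49488032  0.04187705  1.02275701] 0.03087839407088929
20 [229. 391.] [0.6782 0.072  0.0967] [-0.338 -0.052  0.94 ]
22 [237. 395.] [0.6818 0.0725 0.0981] [-0.37  -0.057  0.927]
```

View pics/a12.png

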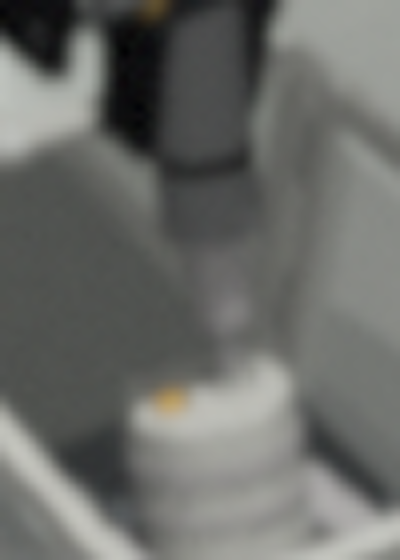

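View pics/full12.png

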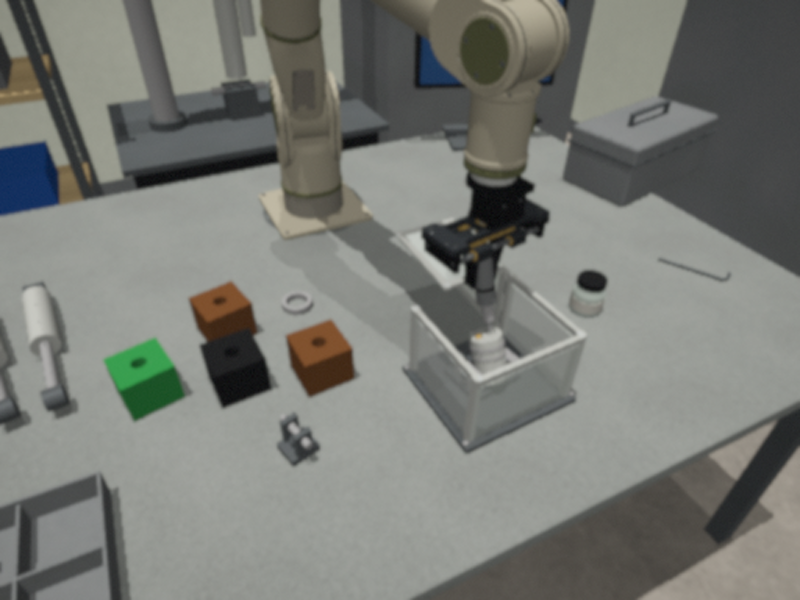

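```bash
python3 -c "
from bench import *
print(close_job())"
```

```text
the job is handed in; nothing more can be done
None
```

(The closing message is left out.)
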